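Check a reference block on two faces and put it away

TASK

Check the rectangular metal block on the bench gauge: press one of its long sides squarely against the gauge's sprung bar until the bar is fully in, draw back and stand the block on the bench and let go, then take it the other way, turn it a quarter turn and press one of its ends fully in the same way. Then stand it in the middle of the open case, without dropping it, and shut the lid fully. The block stays upright throughout, and the bottle, the dishes and the round puck stay where they are.

Things in the scene. Friction and masses are not known exactly. Their poses are not given: they have to be found in the camera images.
- block: Aluminium block standing on the bench, 64 long (its x) by 42 wide (y) by 56 mm high (z), 0.3 to 0.55 kg, small dark dot on its top. Origin: centre of its underside; z up. Its long sides (64 x 56 mm) face +y and -y, its ends (42 x 56 mm) +x and -x; opposite faces are equivalent.
- gauge: Fixed bench gauge: white housing, dial on top, upright steel bar in front, 90 mm wide (y), 6 to 52 mm above the bench. Origin: on the bench under the centre of the bar's front face when out. The face looks to the gauge's -x: press a block along +x. Housing: x = 28 to 118 mm, 100 mm wide, 54 mm high, dial to 67 mm; foot plate x = 20 to 120 mm. The bench in front is bare.
- bar (a joint): Travel of the gauge's bar into its housing (m): 0 out, 0.012 fully in against a hard stop. A spring pushes it back out: 2 N at the start of the travel, 6.5 N at the stop.
- case: Grey hinged case, fixed, standing open. Origin: on the bench below the hinge line, which runs along the case's y. Lower half: x = -124 to 0 mm, 110 mm wide (y), 30 mm high, walls and floor 6 mm thick (floor top 6 mm above the bench, inside 112 x 98 mm); its middle is at x = -62 mm, y = 0. A block must stand near the middle for the lid to clear it.
- lid (a joint): Angle of the case's lid (rad): 0 shut, 1.57 upright, at most 1.85; starts at 1.6 to 1.8. Hinge line 30 mm above the bench at the case's x = 0. Stiff hinge: it stays where left and takes up to 4 N at its free edge; push it all the way down. Hollow shell 124 long, 110 wide, 50 mm deep (walls 6 mm); shut, its top is 80 mm above the bench.
- lid_edge (a point): Point on the lid's outer (top) face, on its middle line, 16 mm from its free edge: 108 mm from the hinge line along the lid and 50 mm from it square to the lid. When the lid stands open the outer face looks to the case's +x.
- bottle: Bystander: clear bottle with blue cap, 64 mm across, about 150 mm high. Origin: centre of its underside.
- dishes: Bystander: stack of four culture dishes, 94 mm across, 60 mm high. Origin: centre of its underside.
- puck: Bystander: round aluminium puck, 60 mm across, 30 mm high. Origin: centre of its underside.

How it is judged:
On the way, in this order (a step that is already met when the one before it is completed fails the run):
1. a long side of the upright block is pressed squarely on the bar, and the bar is fully in (value of joint bar above 0.0095 m and contact force between block and gauge above 1 N and angle between the y axis of block and the x axis of gauge, either way round below 0.1 rad and angle between block's own z axis and vertical below 0.1 rad), for 0.2 s.
2. the block stands free on the bench, let go, and the bar is out again (value of joint bar below 0.003 m and height (world z) of block below 0.003 m and contact force between block and gauge below 0.1 N and angle between block's own z axis and vertical below 0.1 rad and contact force between the fingers and block below 0.05 N), for 0.2 s.
3. an end of the upright block is pressed squarely on the bar, and the bar is fully in (value of joint bar above 0.0095 m and contact force between block and gauge above 1 N and angle between the x axis of block and the x axis of gauge, either way round below 0.1 rad and angle between block's own z axis and vertical below 0.1 rad), for 0.2 s.
4. the block stands upright in the case, let go (x of block in the frame of case between -0.1 and -0.024 m and y of block in the frame of case between -0.035 and 0.035 m and z of block in the frame of case between 0 and 0.012 m and angle between block's own z axis and vertical below 0.1 rad and contact force between the fingers and block below 0.05 N and linear speed of block below 0.02 m/s and angular speed of block below 0.1 rad/s), for 0.2 s.
At the end, for the whole second after the job is handed in: The block stands upright (within 0.1 rad) on the case's floor, inside its walls, at rest and let go; the lid is shut (within 0.05 rad); the gauge's bar is out (within 3 mm) (all of step 4 and value of joint lid below 0.05 rad and value of joint bar below 0.003 m); the robot touches nothing.
It fails at once if the bottle is moved by more than 30 mm (distance of bottle from where it was at the start of the episode above 0.03 m).
It fails at once if the stack of dishes is moved by more than 30 mm (distance of dishes from where it was at the start of the episode above 0.03 m).
It fails at once if the round puck is moved by more than 30 mm (distance of puck from where it was at the start of the episode above 0.03 m).
It fails at once if the block is tipped by more than 0.5 rad (angle between block's own z axis and vertical above 0.5 rad).
It fails at once if the block is dropped (falls free at more than 0.5 m/s) (contact force between the fingers and block below 0.01 N and linear speed of block above 0.5 m/s).
It also fails if it takes over 72 s, if anything falls off the work surface, if the arm or the gripper's body presses on something with over 40 N, if the wrist force passes 120 N, or if a joint passes its speed limit or range.

ROBOT

A 7-joint arm with a two-finger parallel gripper is mounted at the origin on the work surface. World frame = base frame: x ahead of the robot, y to its left, z up, the work surface at z = 0. Lengths are in m, angles in rad, forces in N, time in s.
With the tool pointing down it reaches from about 0.425 to 0.925 m from the base axis. Payload 6.8 kg.
Tool frame: the origin (TCP) lies between the finger pads; the fingertips stand 22 mm ahead of it and the grasp point (between the pads) lies 3 mm ahead of it (bot.tip_reach is the distance from the TCP to the fingertips, in m); z points along the fingers, x is the direction in which the jaws open and shut, and the axes are right-handed (so a half turn about z gives the same grasp; the last joint's range is limited). The gripper opens to 85 mm and grips with 20 to 120 N. Pads are 22 mm wide; open, the fingers measure 114 mm over their backs; the gripper's body (76 mm by 85 mm) begins 54 mm behind the grasp point. The pads swing forward as they close: fully open they stand 13 mm farther back than shut.
Start: joints at [-1.436, 0.477, 0.022, 1.555, -0.011, 1.109, -0.083], TCP at [0.162, 0.655, 0.253] pointing down, gripper open.
Joint ranges: [-2.96, 2.96], [-0.34, 2.1], [-1.41, 1.46], [0.24, 2.44], [-1.37, 4.51], [0.17, 1.92], [-2.96, 2.96]. Speed limits (rad/s): [2.39, 2.39, 3.14, 3.14, 3.14, 3.14, 3.14].

INTERFACE

Orientations are given as a unit quaternion [w, x, y, z].
In Python, from station import bot gives the robot as it stands.
- The arm moves only by the tool step_arm, never from a script. Its argument "targets" is a list of rows, each a list of 5 numbers: the shift along the tool's x, y, z in mm, then the turn about the tool's z in degrees, then the closure, from 0 (fully open) to 1 (shut). In form: [[dx, dy, dz, spin, jaw], ...]. A call has 1 to 20 rows; each row is the pose to reach, as a shift and turn from the pose commanded when the call began, along the tool's axes at that moment; what a row does not reach only later rows make up. A row lasts 1/12 s, in which the tool goes at most 41.7 mm and 7.16 degrees, less where a joint would pass 70% of its speed; a pose out of reach is approached as far as the arm can. A call with a gripper value outside its range is refused whole. The fingers move at their own pace and stop on an object; "newtons" is the grip in N (left out, the last holds). Time passes only in rows, so rows that repeat a pose let the fingers close. It gives the time, the measured TCP pose, the force and the opening at its end, in the units of the state.
- bot.get_obs(): the state, without advancing time (a new reading comes with each control period).
- bot.read_camera(name): name is "scene" or "top" or "wrist"; returns a dict with "frame" (384x512x3 uint8, red, green, blue), "z_map" (384x512 float32, m along the optical axis (not along the pixel's ray), 0 where there is no reading), "fov_y" (degrees; the focal length in pixels is half the picture's height over the tangent of half this angle, whatever the lens; pixels are square), "cx", "cy" (the principal point, pixels), "R" (3x3) and "t" (3): a world point X has camera coordinates R X + t. Camera axes: x right, y down, z forward; pixel columns grow to the right and rows downward; lengths in m; the calibration is good to about 2 mm. A picture is of the moment at which its call begins.
- bot.hand_in(): hands the job in, once; it reports no verdict.
The state is a dict: "t": time; "q": joint angles; "joint_vel": joint speeds; "joint_torque": joint torques, N m; "eef_pos": TCP position; "tool_rot": TCP orientation; "contact_force": force on the tool from outside, world axes, zero at the start; "torque": the same for the moment, N m; "gripper_width": opening from 0.0 (shut) to 1.0 (fully open).
Only numpy, scipy, OpenCV 4.12 (cv2) and the standard library are available. Lean on these libraries where they do the work, as an engineer would, in place of code of your own. Each camera call takes 0.05 s, during which the arm holds its last target.

## Working session

There is one attempt and no reset: what is moved stays moved. The work goes in short steps, Python scripts to look and compute and a tool call to move; the robot and the scene stay as the last step left them, time stands still between calls to the robot, and variables do not carry over. Pictures are saved under pics/ and viewed, and the job is handed in when it is done.

Besides the shell and the picture viewer there is one more tool, called after "Request:" as a command line: name --pt "numbers of a row" for each row, then --argument value for the rest. step_arm: Moves the arm, as the interface text tells. Its arguments: {"type":"object","properties":{"targets":{"type":"array"},"newtons":{"type":"number"}},"required":["targets"]}

```bash
mkdir -p pics; ls
python3 - <<'E'
from station import bot
import cv2,numpy as np
o=bot.get_obs();print(o)
for n in ["scene","top","wrist"]:
    c=bot.read_camera(n);np.savez(f"{n}0.npz",**c)
    cv2.imwrite(f"pics/{n}0.png",c["frame"][:,:,::-1]);print(n,c["fov_y"],c["cx"],c["cy"],c["R"].round(3).tolist(),c["t"].round(3))
E
```

```text
pics
{'t': 0.0, 'q': array([-1.43609704,  0.477818  ,  0.02233805,  1.55645584, -0.011506  ,
        1.1092741 , -0.08309024]), 'joint_vel': array([ 0.00092495, -0.00087391, -0.00128271,  0.00078305,  0.00077271,
        0.00021585, -0.00086426]), 'joint_torque': array([-4.23626243e-04, -5.96452618e+01,  1.60769664e+00, -2.81183749e+01,
        1.25019587e-02,  9.57153534e-03, -1.38143014e-05]), 'eef_pos': array([0.16216098, 0.65466736, 0.25231178]), 'tool_rot': array([ 6.12886669e-04,  7.87524748e-01,  6.16282352e-01, -6.77506437e-04]), 'contact_force': array([ 0.01912727, -0.47571425,  0.02252832]), 'torque': array([-0.00094595, -0.02021176, -0.0396886 ]), 'gripper_width': 1.0031773355390492}
scene 46.15802842410765 249.35643627600416 186.85392051247794 [[0.655, 0.756, 0.011], [0.501, -0.423, -0.755], [-0.566, 0.5, -0.656]] [-0.287 -0.178  1.949]
top 50.72716036292571 258.79580938610906 192.34864248177965 [[-0.019, -1.0, 0.013], [-0.991, 0.017, -0.131], [0.131, -0.015, -0.991]] [-0.029  0.432  1.433]
wrist 67.63503513364488 256.4278052080179 184.55410375906555 [[0.241, 0.971, -0.001], [0.927, -0.23, 0.297], [0.288, -0.072, -0.955]] [-0.675 -0.039  0.379]
```

View pics/scene0.png

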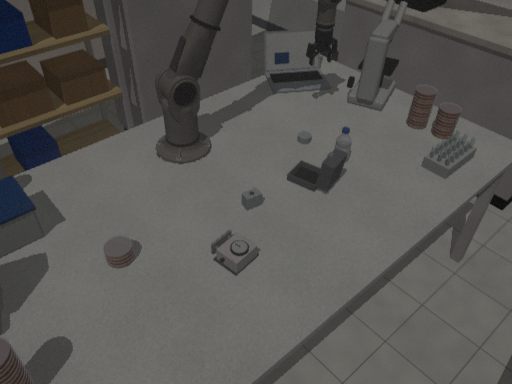

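View pics/top0.png

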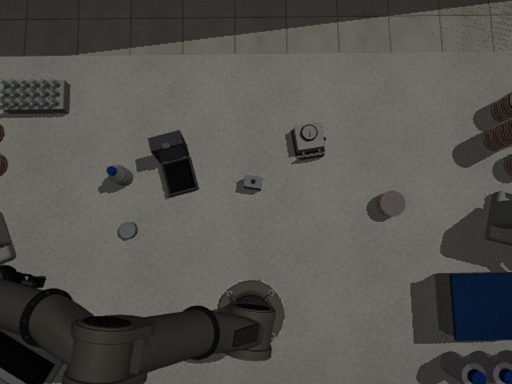

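View pics/wrist0.png

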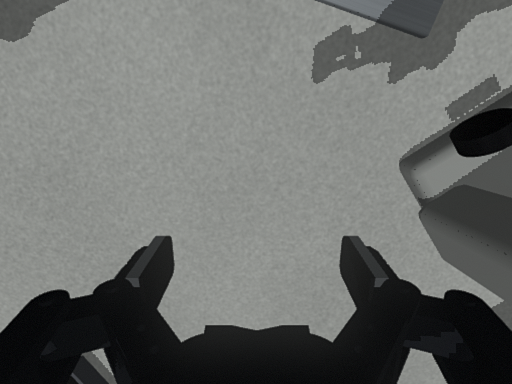

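The top view shows the gauge at (309,140), the block at (253,183), the case at (175,165), the bottle at (118,175), the puck at (127,231) and the dishes at (391,204). I'll zoom in and measure.

```bash
cat > h.py <<'E'
import numpy as np,cv2
from scipy.spatial.transform import Rotation as Ro
def load(n): return dict(np.load(n+".npz"))
def f(c): return 192/np.tan(np.radians(float(c["fov_y"]))/2)
def ray(c,u,v):
    d=np.array([(u-c["cx"])/f(c),(v-c["cy"])/f(c),1.]); R=c["R"]
    return -R.T@c["t"], R.T@d
def onz(c,u,v,z):
    o,d=ray(c,u,v); return o+d*(z-o[2])/d[2]
def cloud(c):
    vv,uu=np.mgrid[0:384,0:512]; Z=c["z_map"]
    P=np.stack([(uu-c["cx"])/f(c)*Z,(vv-c["cy"])/f(c)*Z,Z],-1)
    return (P-c["t"])@c["R"]
def proj(c,X):
    p=c["R"]@np.array(X)+c["t"]; return np.array([c["cx"]+f(c)*p[0]/p[2],c["cy"]+f(c)*p[1]/p[2]])
E
python3 - <<'E'
from h import *
c=load("top0"); 
im=c["frame"][110:220,90:410,::-1]
im=np.clip(im.astype(float)*1.8,0,255).astype(np.uint8)
a=cv2.resize(im[:, :140],None,fx=5.6,fy=5.2,interpolation=cv2.INTER_CUBIC);cv2.imwrite("pics/t1.png",a)
b=cv2.resize(im[:, 140:250],None,fx=5.4,fy=5.4,interpolation=cv2.INTER_CUBIC);cv2.imwrite("pics/t2.png",b)
P=cloud(c)
for n,(u,v) in dict(block=(253,183),gauge=(309,140),dial=(309,132),case=(178,178),lid=(168,140),bottle=(114,171),puck=(127,231),dish=(391,200),bench=(230,220)).items(): print(n,P[v,u].round(3))
# block top
for n,(r,zr) in dict(block=((160,205,235,275),(.045,.07)),gauge=((110,165,285,335),(.04,.06))).items():
    sub=P[r[0]:r[1],r[2]:r[3]]; m=((sub[...,2]>zr[0])&(sub[...,2]<zr[1])).astype(np.uint8)
    cn=max(cv2.findContours(m,0,2)[0],key=cv2.contourArea)
    pts=sub[cn[:,0,1],cn[:,0,0],:2].astype(np.float32)
    q=sub[m>0]; print(n,m.sum(),np.median(q[:,2]),q.mean(0),cv2.minAreaRect(pts*1000),cv2.boxPoints(cv2.minAreaRect(pts*1000)).tolist())
E
```

```text
block [ 0.461 -0.017  0.056]
gauge [ 0.613 -0.221  0.063]
dial [ 0.641 -0.221  0.07 ]
case [0.494 0.259 0.   ]
lid [0.598 0.266 0.151]
bottle [0.495 0.443 0.151]
puck [0.301 0.433 0.03 ]
dish [ 0.392 -0.505  0.057]
bench [0.335 0.069 0.002]
block 216 0.055681084297459923 [ 0.46703794 -0.01477093  0.0556394 ] ((466.86541748046875, -14.785289764404297), (63.904151916503906, 43.422245025634766), 80.38955688476562) [[440.1246337890625, -42.66429901123047], [482.9375, -49.91357421875], [493.606201171875, 13.093719482421875], [450.7933349609375, 20.342994689941406]]
gauge 558 0.053030784758344496 [ 0.61441824 -0.22183155  0.05274895] ((630.262451171875, -224.08255004882812), (92.01445770263672, 105.46047973632812), 8.839117050170898) [[576.6990966796875, -179.04803466796875], [592.9041748046875, -283.25604248046875], [683.8258056640625, -269.1170654296875], [667.6207275390625, -164.9090576171875]]
```

View pics/t1.png

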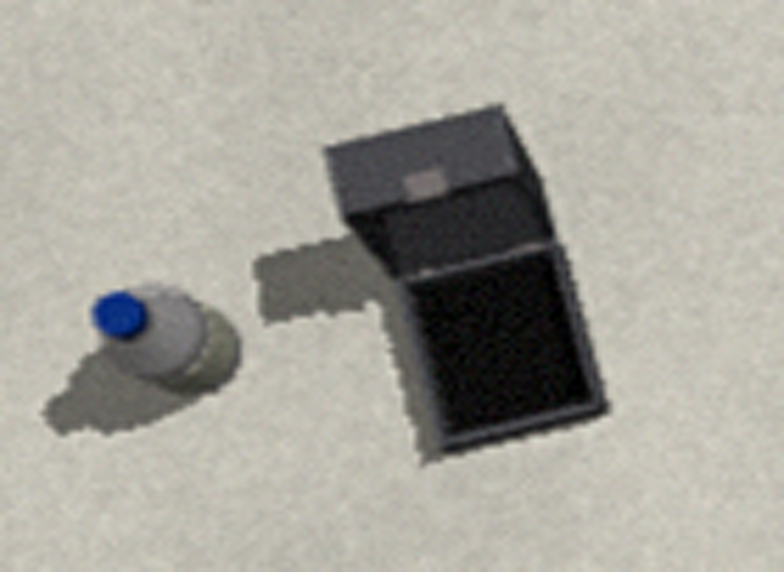

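View pics/t2.png

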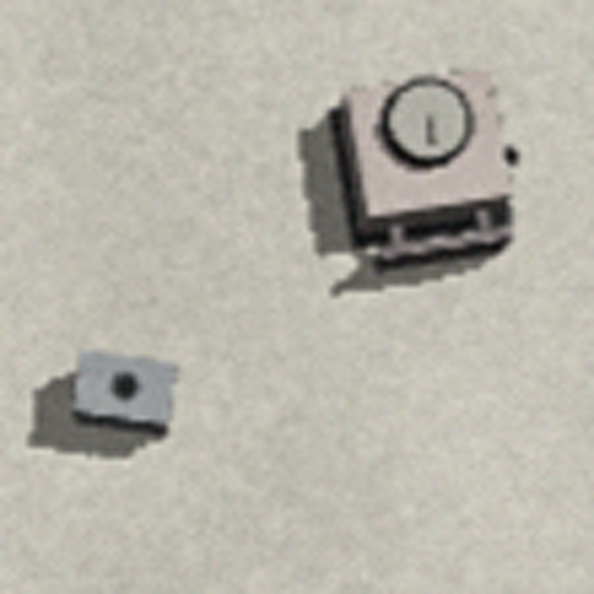

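Gauge origin is roughly (0.558,-0.235) at yaw 8.8°, and the block is at (0.467,-0.015) with its long axis at 80.4°. The case is near (0.49,0.26) at yaw about 14°. Next I'll move above the block so the wrist camera can refine these.

```bash
cat >> h.py <<'E'
def go(pos,yaw):
    """mm/deg in tool axes to reach TCP pos with tool-x yaw (deg, mod 180)"""
    from station import bot
    o=bot.get_obs(); q=o["tool_rot"]; R=Ro.from_quat([q[1],q[2],q[3],q[0]]).as_matrix()
    d=R.T@(np.array(pos)-o["eef_pos"])*1000
    y0=np.degrees(np.arctan2(R[1,0],R[0,0])); s=-((yaw-y0+90)%180-90)
    print("pos",(o["eef_pos"]*1000).round(1),"yaw",y0.round(2),"F",o["contact_force"].round(2),"w",round(o["gripper_width"],3),"t",round(o["t"],2),"| move",d.round(1),"spin",round(s,2))
def snap(n,name):
    from station import bot
    c=bot.read_camera(n); np.savez(name+".npz",**c); cv2.imwrite(f"pics/{name}.png",np.clip(c["frame"][:,:,::-1].astype(float)*1.5,0,255).astype(np.uint8)); return c
E
python3 -c "
from h import *
go((.40,.33,.252),78);go((.45,0,.252),80)"
```

```text
pos [162.2 654.8 252.5] yaw 76.09 F [-1.13 -1.33 -1.12] w 0.998 t 0.15 | move [-258.1  308.9    0.9] spin -1.91
pos [162.2 654.8 252.5] yaw 76.09 F [-1.13 -1.33 -1.12] w 0.998 t 0.15 | move [-566.4  436.8    1.4] spin -3.91
```

Request:
step_arm --pt "-32 38 0 0 0" --pt "-64 76 0 0 0" --pt "-96 114 0 -1 0" --pt "-128 152 0 -1 0" --pt "-160 190 0 -2 0" --pt "-192 228 0 -2 0" --pt "-225 265 0 -3 0" --pt "-258 300 0 -3 0" --pt "-295 316 0 -3 0" --pt "-333 332 0 -4 0" --pt "-371 348 0 -4 0" --pt "-409 364 0 -4 0" --pt "-447 382 0 -4 0" --pt "-485 400 0 -4 0" --pt "-525 418 0 -4 0" --pt "-566 437 0 -4 0" --pt "-566 437 0 -4 0" --pt "-566 437 0 -4 0" --pt "-566 437 0 -4 0"

```text
t: 1.73
eef_pos: [0.4506, -0.0046, 0.2535]
tool_rot: [0.001, 0.768, 0.64, -0.0]
contact_force: [-0.5, -0.4, -0.2]
gripper_width: 1.003
```

```bash
python3 -c "
from h import *
go((.467,-.015,.15),80.4)
snap('wrist','w1')
from station import bot
print(bot.get_obs()['q'].round(2))
"
```

```text
pos [450.6  -4.6 253.5] yaw 79.61 F [-0.47 -0.44 -0.19] w 1.003 t 1.73 | move [ -7.1  17.9 103.5] spin -0.79
[-0.53  0.1   0.42  2.09 -0.05  0.96  1.31]
```

View pics/w1.png

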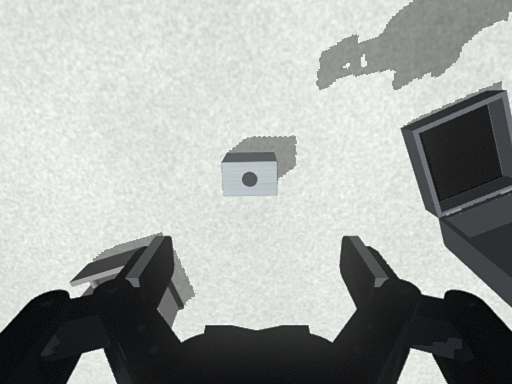

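The block is at (250,178) px, the case at right, and the gauge is partly hidden by the left finger. I'll step farther out so both fixtures are in view.

Request:
step_arm --pt "8 40 -12 0 0" --pt "16 80 -24 0 0" --pt "24 120 -36 0 0" --pt "30 160 -48 0 0" --pt "36 195 -60 0 0" --pt "36 200 -70 0 0" --pt "36 200 -70 0 0" --pt "36 200 -70 0 0"

```text
t: 2.45
eef_pos: [0.6533, 0.003, 0.3226]
tool_rot: [-0.0, 0.765, 0.644, -0.0]
contact_force: [0.6, 0.4, -0.4]
gripper_width: 1.001
```

```bash
python3 -c "
from h import *
go((.467,-.015,.15),80.4)
c=snap('wrist','w2')
for z in ['w2']:
  P=cloud(c); print(P[::48,::64,2].round(3))
"
```

```text
pos [653.3   3.  322.6] yaw 80.16 F [ 0.6   0.37 -0.43] w 1.001 t 2.45 | move [ -49.6 -180.3  172.8] spin -0.24
[[-0.002  0.001 -0.     0.054  0.     0.     0.027  0.006]
 [-0.002 -0.001 -0.001 -0.003 -0.    -0.001  0.001  0.037]
 [-0.001 -0.002  0.    -0.001 -0.001  0.     0.     0.111]
 [-0.001  0.054  0.037 -0.001  0.001 -0.002 -0.    -0.001]
 [-0.001  0.001 -0.001 -0.001 -0.     0.    -0.001 -0.001]
 [ 0.     0.     0.    -0.    -0.    -0.001 -0.001 -0.002]
 [ 0.001  0.001  0.357 -0.     0.002 -0.     0.358  0.   ]
 [ 0.379  0.369  0.385 -0.754  0.378  0.378  0.384  0.368]]
```

View pics/w2.png

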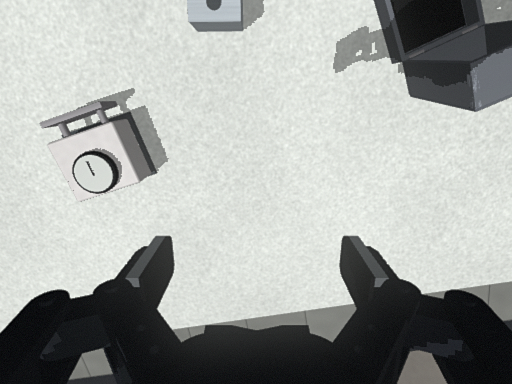

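The gauge and its bar are fully visible at (40-165, 90-200), with the case at top right. I'll fit the housing, bar and case rim, and the block from the w1 view.

Run:
```python
from h import *
c=load("w2");P=cloud(c)
def rect(P,r,zr,name):
    sub=P[r[0]:r[1],r[2]:r[3]]; m=((sub[...,2]>zr[0])&(sub[...,2]<zr[1])).astype(np.uint8)
    n,l,s,_=cv2.connectedComponentsWithStats(m,connectivity=4)
    for k in range(1,n):
        if s[k,4]<60: continue
        q=sub[l==k]; R=cv2.minAreaRect((q[:,:2]*1000).astype(np.float32)); print(name,s[k,4],"z",np.median(q[:,2]).round(4),np.round(R[0],1),np.round(R[1],1),round(R[2],2))
rect(P,(70,215,20,200),(.045,.0565),"gauge")
rect(P,(70,215,20,200),(.0605,.07),"dial")
sub=P[70:215,20:200]; 
rect(P,(0,60,370,512),(.024,.034),"caserim w2")
# bar only: pts with z in .045-.0545 in front
yaw=np.radians(8.8);ex=np.array([np.cos(yaw),np.sin(yaw)])
g=sub.reshape(-1,3);g=g[(g[:,2]>.044)&(g[:,2]<.056)]
s=g[:,:2]@ex; h,e=np.histogram(s*1000,bins=np.arange(int(s.min()*1000),int(s.max()*1000)+2,2)); print([(int(a),int(b)) for a,b in zip(e,h)])
c1=load("w1");P1=cloud(c1)
rect(P1,(120,230,200,300),(.05,.06),"block")
rect(P1,(80,220,390,512),(.024,.035),"caserim")
rect(P1,(80,220,390,512),(.002,.01),"casefloor")
# case wall slices of all cameras
```

```text
gauge 466 z 0.0512 [ 560.5 -231.5] [ 8.2 90.3] 8.23
gauge 3130 z 0.0532 [ 628.8 -221.8] [ 90.1 100.8] 8.17
dial 1443 z 0.0646 [ 640.8 -220.2] [58.6 58.8] 44.53
caserim w2 1118 z 0.0297 [517.8 257.7] [ 81.3 111.3] 14.68
caserim w2 510 z 0.0328 [573.5 292.5] [23.8 61.7] 9.52
[(514, 75), (516, 114), (518, 105), (520, 113), (522, 65), (524, 0), (526, 0), (528, 0), (530, 0), (532, 0), (534, 0), (536, 0), (538, 0), (540, 1), (542, 76), (544, 112), (546, 113), (548, 111), (550, 115), (552, 113), (554, 112), (556, 113), (558, 109), (560, 111), (562, 110), (564, 109), (566, 110), (568, 109), (570, 85), (572, 75), (574, 70), (576, 58), (578, 58), (580, 54), (582, 52), (584, 47), (586, 46), (588, 43), (590, 42), (592, 42), (594, 38), (596, 38), (598, 40), (600, 36), (602, 42), (604, 37), (606, 39), (608, 38), (610, 43), (612, 43), (614, 46), (616, 48), (618, 47), (620, 54), (622, 56), (624, 62), (626, 69), (628, 75), (630, 82)]
block 1935 z 0.0556 [465.5 -16.1] [63. 42.] 80.44
caserim 2433 z 0.0296 [496.2 252.4] [126.4 111.9] 14.43
caserim 622 z 0.0336 [565.5 272.7] [76.5 30.6] 78.41
casefloor 419 z 0.0061 [476.4 215.4] [ 83.1 165.5] 62.56
casefloor 5542 z 0.0064 [498.5 258.8] [105.5  89.3] 14.09
```

Fits:
- Gauge front face is at (556.4,-232.1) with yaw 8.2°, and the housing agrees.
- Block is at (465.5,-16.1) with yaw 80.4°.
- Case hinge is at about (556.3,267.8) with yaw 14.4°.

Next is the first grasp, on the block's ends.

Request:
step_arm --pt "-8 -30 25 0 0" --pt "-16 -60 50 0 0" --pt "-24 -90 75 0 0" --pt "-32 -120 100 0 0" --pt "-40 -150 130 0 0" --pt "-49 -181 160 0 0" --pt "-50 -182 185 0 0" --pt "-50 -182 200 0 0" --pt "-50 -182 210 0 0" --pt "-50 -182 210 0 0"

```text
t: 3.33
eef_pos: [0.4634, -0.0157, 0.1118]
tool_rot: [-0.001, 0.765, 0.644, -0.001]
contact_force: [1.1, 0.1, 1.8]
gripper_width: 0.995
```

```bash
python3 -c "
from h import *
go((.4655,-.0161,.036),80.4)
"
```

```text
pos [463.4 -15.7 111.8] yaw 80.13 F [1.11 0.11 1.8 ] w 0.995 t 3.33 | move [ 0.   2.4 75.8] spin -0.27
```

Request:
step_arm --pt "0 2 25 0 0" --pt "0 2 50 0 0" --pt "0 2 70 0 0" --pt "0 2 76 0 0" --pt "0 2 76 0 0" --pt "0 2 76 0 0.15" --pt "0 2 76 0 0.3" --pt "0 2 76 0 0.5" --pt "0 2 76 0 0.5" --pt "0 2 76 0 0.5" --pt "0 2 76 0 0.5" --pt "0 2 76 0 0.5" --newtons 50

```text
t: 4.33
eef_pos: [0.4688, -0.0165, 0.0389]
tool_rot: [0.001, 0.766, 0.643, 0.001]
contact_force: [-0.7, -0.3, 7.9]
gripper_width: 0.746
```

```bash
python3 -c "
from h import *
g=np.array([.5564,-.2321]);y=np.radians(8.2);e=np.array([np.cos(y),np.sin(y)])
a=g-e*(.021+.04); print(a); go((*a,.038),98.2)
"
```

```text
[ 0.49602365 -0.24080036]
pos [468.8 -16.5  38.9] yaw 80.08 F [-0.7  -0.34  7.94] w 0.746 t 4.33 | move [-216.3   65.5    0.8] spin -18.12
```

Request:
step_arm --pt "0 0 -15 0 0.5" --pt "0 0 -30 0 0.5" --pt "-20 6 -30 -2 0.5" --pt "-50 15 -30 -6 0.5" --pt "-85 25 -30 -10 0.5" --pt "-120 36 -30 -14 0.5" --pt "-155 47 -30 -18 0.5" --pt "-190 57 -30 -18 0.5" --pt "-210 63 -30 -18 0.5" --pt "-216 65 -30 -18 0.5" --pt "-216 65 -30 -18 0.5" --pt "-216 65 -30 -18 0.5"

```text
t: 5.33
eef_pos: [0.4942, -0.2395, 0.0674]
tool_rot: [-0.0, 0.655, 0.755, 0.0]
contact_force: [-0.9, 0.3, -3.4]
gripper_width: 0.737
```

```bash
python3 -c "
from h import *
go((.496,-.2408,.038),98.2)
snap('wrist','w3')
"
```

```text
pos [ 494.2 -239.5   67.4] yaw 98.09 F [-0.95  0.27 -3.37] w 0.737 t 5.33 | move [-1.6  1.6 29.3] spin -0.11
```

View pics/w3.png

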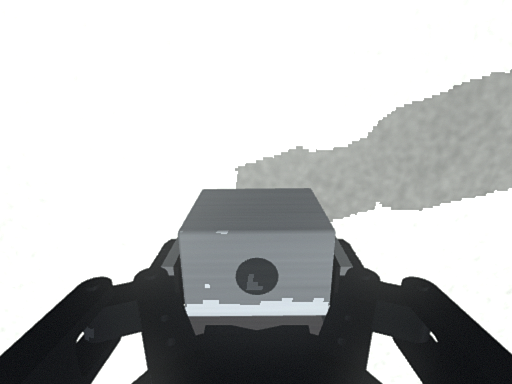

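The block is held upright between the pads (top face at about (180-335, 232-318), dot at (257,276)). I'll measure its offset in the hand.

```bash
cat >> h.py <<'E'
def held(c,ztop,r=(200,330,170,345)):
    from station import bot
    o=bot.get_obs();q=o["tool_rot"];T=Ro.from_quat([q[1],q[2],q[3],q[0]]).as_matrix()
    P=cloud(c)[r[0]:r[1],r[2]:r[3]]
    m=abs(P[...,2]-ztop)<.004
    q=P[m]; R=cv2.minAreaRect((q[:,:2]*1000).astype(np.float32)); print(m.sum(),"z",np.median(q[:,2]).round(4),np.round(R[0],1),np.round(R[1],1),round(R[2],2))
    d=T.T@(np.array([R[0][0]/1000,R[0][1]/1000,0])-o["eef_pos"]); print("offset tool xy mm",(d[:2]*1000).round(1))
E
python3 -c "
from h import *
c=load('w3')
P=cloud(c);print(P[240:330:10,257,:].round(4))
held(c,.0845)
"
```

```text
[[ 0.4751 -0.2422  0.0836]
 [ 0.4793 -0.2416  0.0842]
 [ 0.4837 -0.2409  0.0844]
 [ 0.4884 -0.2403  0.0845]
 [ 0.4935 -0.2395  0.0841]
 [ 0.4978 -0.2389  0.0849]
 [ 0.5037 -0.2381  0.0838]
 [ 0.5086 -0.2374  0.0841]
 [ 0.5563 -0.2304  0.0375]]
13937 z 0.0841 [ 491.3 -239.7] [43.1 73.6] 8.84
offset tool xy mm [-0.8 -3.1]
```

Request:
step_arm --pt "-1 10 12 0 0.5" --pt "-1 20 24 0 0.5" --pt "-1 30 25 0 0.5" --pt "-1 38 25 0 0.5" --pt "-1 43 25 0 0.5" --pt "-1 47 25 0 0.5" --pt "-1 51 25 0 0.5" --pt "-1 54 25 0 0.5" --pt "-1 56 25 0 0.5" --pt "-1 57 25 0 0.5" --pt "-1 57 25 0 0.5" --pt "-1 57 25 0 0.5"

```text
t: 6.38
eef_pos: [0.5491, -0.2333, 0.042]
tool_rot: [-0.002, 0.656, 0.755, -0.001]
contact_force: [-5.7, 2.4, -2.7]
gripper_width: 0.738
```

```bash
python3 -c "
from h import *
go((.496,-.2408,.038),98.2)
c=load('w2')
c=snap('wrist','w4')
held(c,.057)
d=cloud(c); 
"
```

```text
pos [ 549.1 -233.3   42. ] yaw 98.03 F [-5.69  2.4  -2.69] w 0.738 t 6.38 | move [  0.  -53.6   4.2] spin -0.17
14007 z 0.0587 [ 546.  -233.6] [43.1 74.8] 8.43
offset tool xy mm [ 0.1 -2.9]
```

View pics/w4.png

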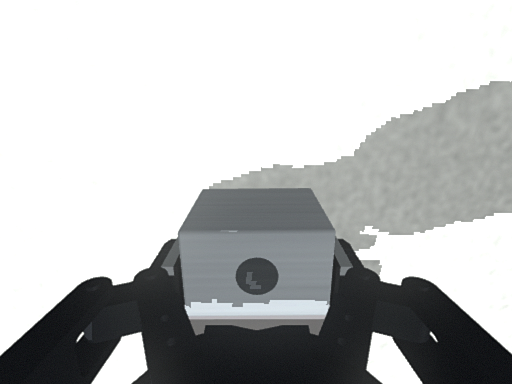

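The reaction is about 6 N, so the bar is nearly in. I'll press a little further onto the stop and hold.

Request:
step_arm --pt "0 1.5 0 0 0.5" --pt "0 3 0 0 0.5" --pt "0 4 0 0 0.5" --pt "0 4 0 0 0.5" --pt "0 4 0 0 0.5" --pt "0 4 0 0 0.5" --pt "0 4 0 0 0.5"

```text
t: 7.02
eef_pos: [0.5507, -0.2334, 0.0416]
tool_rot: [-0.003, 0.656, 0.754, -0.002]
contact_force: [-10.2, 0.9, -0.3]
gripper_width: 0.742
```

```bash
python3 -c "
from h import *
go((.496,-.2408,.038),98.2)
c=snap('top','t4')
"
```

```text
pos [ 550.7 -233.4   41.6] yaw 97.93 F [-10.22   0.88  -0.26] w 0.742 t 7.02 | move [  0.2 -55.1   4. ] spin -0.27
```

Request:
step_arm --pt "0 2 0 0 0.5" --pt "0 3 0 0 0.5" --pt "0 3 0 0 0.5" --pt "0 3 0 0 0.5" --pt "0 3 0 0 0.5"

```text
t: 7.48
eef_pos: [0.5508, -0.2335, 0.0411]
tool_rot: [-0.005, 0.657, 0.754, -0.003]
contact_force: [-17.2, 0.1, 2.7]
gripper_width: 0.744
```

```bash
python3 -c "
from h import *
go((.50,-.24,.040),98.2)
c=snap('wrist','w5')
held(c,.058)
"
```

```text
pos [ 550.8 -233.5   41.1] yaw 97.85 F [-17.21   0.07   2.66] w 0.744 t 7.48 | move [  0.5 -51.2   1.7] spin -0.35
13963 z 0.0578 [ 547.9 -233.8] [43.  73.5] 8.22
offset tool xy mm [-0.1 -2.4]
```

Hard stop confirmed: 17 N with no further travel. Drawing back.

Request:
step_arm --pt "0 -6 0 0 0.5" --pt "0 -15 0 0 0.5" --pt "0 -28 0 0 0.5" --pt "0 -42 0 0 0.5" --pt "0 -56 0 0 0.5" --pt "0 -68 0 0 0.5" --pt "0 -75 0 0 0.5" --pt "0 -75 1 0 0.5" --pt "0 -75 2 0 0.5" --pt "0 -75 2.5 0 0.5" --pt "0 -75 2.5 0 0.5"

```text
t: 8.45
eef_pos: [0.4849, -0.2427, 0.0398]
tool_rot: [0.0, 0.655, 0.756, 0.0]
contact_force: [0.4, 0.4, -4.3]
gripper_width: 0.742
```

```bash
python3 -c "
from h import *
go((.50,-.24,.040),98.2)
c=snap('wrist','w6')
held(c,.057)
"
```

```text
pos [ 484.9 -242.7   39.8] yaw 98.14 F [ 0.38  0.42 -4.31] w 0.742 t 8.45 | move [ 0.5 15.3 -0.2] spin -0.06
13947 z 0.0565 [ 481.9 -243.2] [43.4 73.2] 8.22
offset tool xy mm [-0.1 -2.9]
```

Request:
step_arm --pt "0 0 0.5 0 0.5" --pt "0 0 1 0 0.5" --pt "0 0 1.5 0 0.5" --pt "0 0 1.5 0 0.5" --pt "0 0 1.5 0 0.5"

```text
t: 8.92
eef_pos: [0.4843, -0.2429, 0.0389]
tool_rot: [0.0, 0.655, 0.755, 0.0]
contact_force: [-1.5, 1.7, 5.7]
gripper_width: 0.742
```

Bench contact felt (z force went from -4.3 to +5.7 N). Release, then rise and look.

Request:
step_arm --pt "0 0 0 0 0.2" --pt "0 0 0 0 0.1" --pt "0 0 0 0 0" --pt "0 0 0 0 0" --pt "0 0 0 0 0" --pt "0 0 0 0 0" --pt "0 0 -20 0 0" --pt "0 0 -45 0 0" --pt "0 0 -70 0 0" --pt "0 0 -95 0 0" --pt "0 0 -100 0 0" --pt "0 0 -100 0 0" --pt "0 0 -100 0 0"

```text
t: 10.0
eef_pos: [0.4836, -0.2428, 0.138]
tool_rot: [-0.0, 0.655, 0.755, 0.0]
contact_force: [-0.8, 0.5, 0.0]
gripper_width: 0.997
```

```bash
python3 -c "
from h import *
go((.4819,-.2432,.15),8.2)
c=snap('wrist','w6b')
held(c,.056,(100,330,150,360))
"
```

```text
pos [ 483.6 -242.8  138. ] yaw 98.1 F [-0.84  0.54  0.03] w 0.997 t 10.0 | move [ -0.2  -1.8 -12. ] spin 89.9
6580 z 0.0552 [ 533.2 -236.3] [147.9  98.5] 8.11
offset tool xy mm [-1.  50.6]
```

View pics/w6b.png

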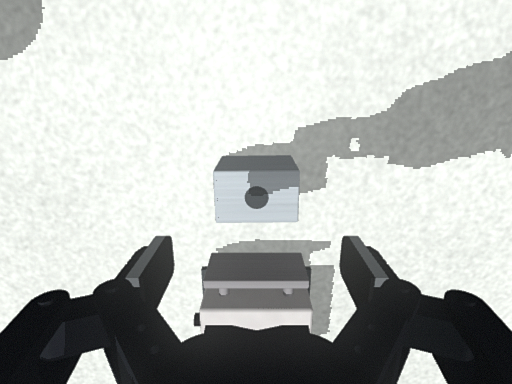

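Block stands upright at (257,195) px, and the bar is back out. Measuring for the regrasp.

```bash
python3 -c "
from h import *
c=load('w6b')
held(c,.056,(150,228,200,310))
from station import bot
print(bot.get_obs()['q'].round(2))
"
```

```text
4509 z 0.0556 [ 481.2 -243.3] [42.4 64.1] 8.69
offset tool xy mm [-0.5 -1.9]
[ 0.12  0.41  0.29  2.   -0.17  0.76  2.22]
```

Request:
step_arm --pt "0 -2 0 7 0" --pt "0 -2 0 14 0" --pt "0 -2 0 21 0" --pt "0 -2 0 28 0" --pt "0 -2 0 35 0" --pt "0 -2 0 42 0" --pt "0 -2 0 49 0" --pt "0 -2 0 56 0" --pt "0 -2 0 63 0" --pt "0 -2 0 70 0" --pt "0 -2 0 77 0" --pt "0 -2 0 84 0" --pt "0 -2 0 90 0" --pt "0 -2 15 90 0" --pt "0 -2 20 90 0" --pt "0 -2 20 90 0"

```text
t: 11.38
eef_pos: [0.4802, -0.2425, 0.1161]
tool_rot: [-0.001, 0.997, 0.071, -0.002]
contact_force: [-0.6, 0.1, 0.1]
gripper_width: 1.0
```

```bash
python3 -c "
from h import *
go((.4812,-.2433,.037),8.5)
c=snap('wrist','w7')
"
```

```text
pos [ 480.2 -242.5  116.1] yaw 8.13 F [-0.62  0.12  0.11] w 1.0 t 11.38 | move [ 1.2  1.1 79.1] spin -0.37
```

View pics/w7.png

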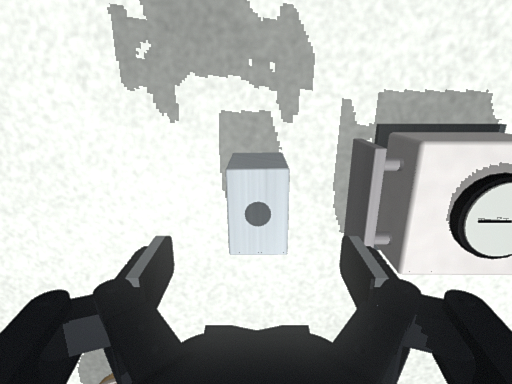

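The block is centred at (258,210) px between the fingers, and the right finger is clear of the bar. Descending to grip the long sides.

Request:
step_arm --pt "1 1 25 0 0.1" --pt "1 1 50 0 0.15" --pt "1 1 70 0 0.15" --pt "1 1 77 0 0.15" --pt "1 1 77 0 0.15" --pt "1 1 77 0 0.3" --pt "1 1 77 0 0.45" --pt "1 1 77 0 0.7" --pt "1 1 77 0 0.7" --pt "1 1 77 0 0.7" --pt "1 1 77 0 0.7" --pt "1 1 77 0 0.7" --newtons 50

```text
t: 12.43
eef_pos: [0.4835, -0.2447, 0.0426]
tool_rot: [0.0, 0.998, 0.07, 0.001]
contact_force: [-1.7, 0.6, 8.7]
gripper_width: 0.48
```

```bash
python3 -c "
from h import *
go((.4812,-.2433,.037),8.5)
"
```

```text
pos [ 483.5 -244.7   42.6] yaw 8.08 F [-1.72  0.6   8.7 ] w 0.48 t 12.43 | move [-2.  -1.7  5.6] spin -0.42
```

Request:
step_arm --pt "0 0 -12 0 0.7" --pt "-2 0 -24 0 0.7" --pt "-4 0 -30 -6 0.7" --pt "-4 0 -30 -13 0.7" --pt "-4 0 -30 -20 0.7" --pt "-4 0 -30 -27 0.7" --pt "-4 0 -30 -34 0.7" --pt "-4 0 -30 -41 0.7" --pt "-4 0 -30 -48 0.7" --pt "-4 0 -30 -55 0.7" --pt "-4 0 -30 -62 0.7" --pt "-4 0 -30 -69 0.7" --pt "-4 0 -30 -76 0.7" --pt "-4 0 -30 -83 0.7" --pt "-4 0 -30 -88 0.7" --pt "-4 0 -30 -90 0.7" --pt "-4 0 -30 -90 0.7" --pt "-4 0 -30 -90 0.7"

```text
t: 13.93
eef_pos: [0.4788, -0.245, 0.072]
tool_rot: [0.0, 0.656, 0.755, -0.0]
contact_force: [0.5, 0.4, -3.8]
gripper_width: 0.483
```

```bash
python3 -c "
from h import *
go((.4812,-.2433,.037),98.2)
c=snap('wrist','w8')
P=cloud(c);print(P[200:340:10,257,:].round(4))
"
```

```text
pos [ 478.8 -245.    72. ] yaw 97.99 F [ 0.51  0.44 -3.79] w 0.483 t 13.93 | move [ 1.3  2.6 35. ] spin -0.21
[[ 0.4467 -0.2494  0.0772]
 [ 0.4479 -0.2492  0.0854]
 [ 0.4521 -0.2487  0.0857]
 [ 0.4565 -0.248   0.0857]
 [ 0.4611 -0.2474  0.0856]
 [ 0.4661 -0.2467  0.085 ]
 [ 0.4707 -0.246   0.0853]
 [ 0.4751 -0.2454  0.086 ]
 [ 0.48   -0.2447  0.086 ]
 [ 0.4855 -0.244   0.0855]
 [ 0.4913 -0.2431  0.0848]
 [ 0.4967 -0.2424  0.0849]
 [ 0.5026 -0.2416  0.0844]
 [ 0.4695 -0.2463  0.1247]]
```

View pics/w8.png

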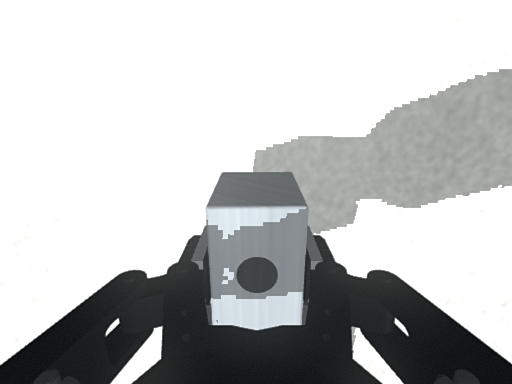

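The block is turned a quarter and upright in the grip. Pressing its end now; contact is expected after about 46 mm and full travel at about 58.

Request:
step_arm --pt "1 10 12 0 0.7" --pt "1 20 24 0 0.7" --pt "1 30 27 0 0.7" --pt "1 38 27 0 0.7" --pt "1 44 27 0 0.7" --pt "1 48 27 0 0.7" --pt "1 52 27 0 0.7" --pt "1 56 27 0 0.7" --pt "1 59 27 0 0.7" --pt "1 61 27 0 0.7" --pt "1 61 27 0 0.7" --pt "1 61 27 0 0.7" --pt "1 61 27 0 0.7"

```text
t: 15.07
eef_pos: [0.5374, -0.2355, 0.0441]
tool_rot: [-0.001, 0.656, 0.755, -0.001]
contact_force: [-6.1, 0.2, -0.8]
gripper_width: 0.486
```

```bash
python3 -c "
from h import *
go((.4812,-.2433,.037),98.2)
c=snap('wrist','w9')
P=cloud(c);print(P[200:340:20,257,:].round(4))
held(c,.0585,(205,325,215,300))
"
```

```text
pos [ 537.4 -235.5   44.1] yaw 98.03 F [-6.13  0.23 -0.79] w 0.486 t 15.07 | move [  0.1 -56.8   7.3] spin -0.17
[[ 0.5046 -0.24    0.0512]
 [ 0.5109 -0.2392  0.0576]
 [ 0.5201 -0.2379  0.0571]
 [ 0.5288 -0.2366  0.0583]
 [ 0.5395 -0.2351  0.057 ]
 [ 0.5501 -0.2336  0.0566]
 [ 0.5609 -0.2321  0.0567]]
10164 z 0.0571 [ 534.2 -235.8] [59.9 39. ] 7.95
offset tool xy mm [ 0.1 -3.1]
```

Request:
step_arm --pt "0 2 0 0 0.7" --pt "0 4 0 0 0.7" --pt "0 5 0 0 0.7" --pt "0 6 0 0 0.7" --pt "0 6 0 0 0.7" --pt "0 6 0 0 0.7" --pt "0 6 0 0 0.7"

```text
t: 15.7
eef_pos: [0.5381, -0.2355, 0.0432]
tool_rot: [-0.005, 0.657, 0.754, -0.003]
contact_force: [-17.7, -1.0, 4.8]
gripper_width: 0.483
```

```bash
python3 -c "
from h import *
go((.4812,-.2433,.037),98.2)
c=snap('wrist','w10')
P=cloud(c);print(P[200:340:20,257,:].round(4))
"
```

```text
pos [ 538.1 -235.5   43.2] yaw 97.92 F [-17.65  -0.95   4.85] w 0.483 t 15.7 | move [  0.1 -57.4   6.9] spin -0.28
[[ 0.5056 -0.2399  0.0499]
 [ 0.5119 -0.2391  0.0563]
 [ 0.5201 -0.2379  0.0578]
 [ 0.5303 -0.2365  0.0561]
 [ 0.5396 -0.2352  0.0569]
 [ 0.5499 -0.2338  0.0569]
 [ 0.5603 -0.2323  0.0572]]
```

View pics/w10.png

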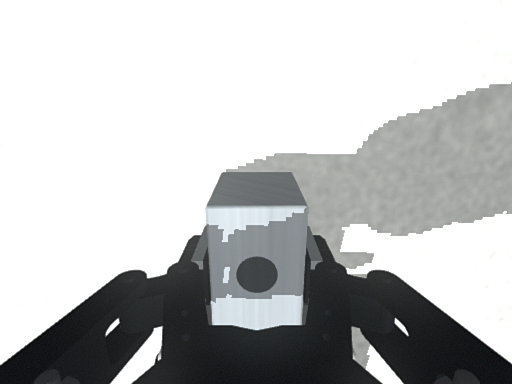

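The hard stop is reached again (17.7 N, upright and square). Drawing back and carrying the block up to above the case.

Request:
step_arm --pt "0 -6 0 0 0.7" --pt "0 -16 -2 0 0.7" --pt "0 -30 -12 0 0.7" --pt "0 -45 -30 0 0.7" --pt "0 -60 -55 0 0.7" --pt "0 -65 -80 0 0.7" --pt "0 -68 -100 0 0.7" --pt "0 -68 -110 0 0.7" --pt "0 -68 -110 0 0.7"

```text
t: 16.5
eef_pos: [0.4799, -0.2446, 0.1571]
tool_rot: [0.003, 0.656, 0.755, 0.001]
contact_force: [0.5, -0.2, -4.0]
gripper_width: 0.487
```

```bash
python3 -c "
from h import *
go((.4955,.2522,.154),104.4)
"
```

```text
pos [ 479.9 -244.6  157.1] yaw 98.07 F [ 0.49 -0.25 -3.99] w 0.487 t 16.5 | move [489.7  85.1   2.3] spin -6.33
```

Request:
step_arm --pt "15 3 0 0 0.7" --pt "45 8 0 -1 0.7" --pt "80 14 0 -1 0.7" --pt "115 20 0 -2 0.7" --pt "150 26 0 -2 0.7" --pt "185 32 0 -3 0.7" --pt "220 38 0 -3 0.7" --pt "255 44 0 -4 0.7" --pt "290 50 0 -4 0.7" --pt "325 56 0 -5 0.7" --pt "360 62 0 -5 0.7" --pt "395 68 0 -6 0.7" --pt "425 74 0 -6 0.7" --pt "455 79 0 -6 0.7" --pt "478 83 0 -6 0.7" --pt "489 85 0 -6 0.7" --pt "489 85 0 -6 0.7" --pt "489 85 0 -6 0.7" --pt "489 85 0 -6 0.7"

```text
t: 18.08
eef_pos: [0.4931, 0.2504, 0.1535]
tool_rot: [0.0, 0.616, 0.788, -0.001]
contact_force: [-0.8, -0.3, -3.8]
gripper_width: 0.485
```

```bash
python3 -c "
from h import *
go((.4955,.2522,.06),104.4)
c=snap('wrist','w11');snap('top','t11');snap('scene','s11')
P=cloud(c);print(P[200:340:20,257,:].round(4))
"
```

```text
pos [493.1 250.4 153.5] yaw 103.99 F [-0.82 -0.35 -3.83] w 0.485 t 18.08 | move [ 1.3  2.9 93.5] spin -0.41
[[0.4611 0.2425 0.1602]
 [0.4675 0.2441 0.1659]
 [0.4762 0.2462 0.1662]
 [0.4856 0.2486 0.166 ]
 [0.4941 0.2507 0.1677]
 [0.5054 0.2535 0.1661]
 [0.5161 0.2562 0.1662]]
```

View pics/w11.png

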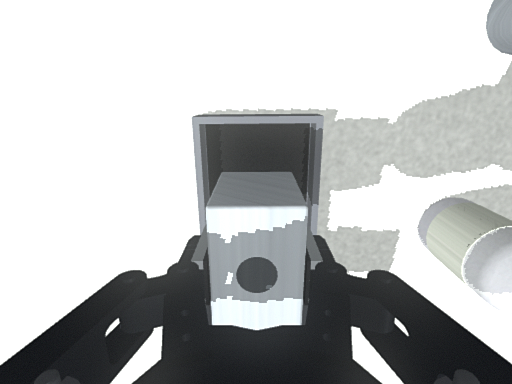

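View pics/s11.png

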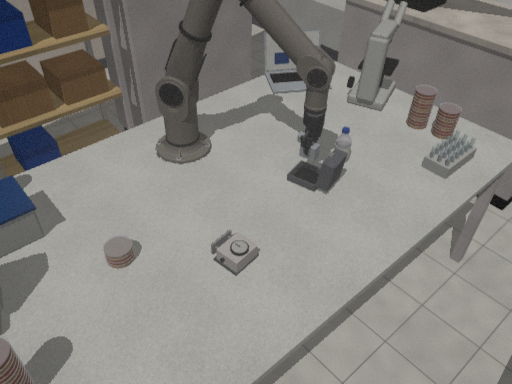

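The block is squarely over the case, whose front rim shows at (194-322, 118) px. Cross-checking the rim position at z = 30 mm.

```bash
python3 -c "
from h import *
c=load('w11')
cen=np.array([.4962,.2524]);y=np.radians(14.4);e=np.array([np.cos(y),np.sin(y)]);n=np.array([-e[1],e[0]])
for u,v in [(194,116),(322,116),(258,116),(198,200),(321,200),(258,124)]:
  p=onz(c,u,v,.03)[:2]-cen; print((p@e*1000).round(1),(p@n*1000).round(1))
P=cloud(c);q=P[100:230,180:335].reshape(-1,3);q=q[abs(q[:,2]-.03)<.004];s=(q[:,:2]-cen)
print((s@e).min()*1000,np.percentile(s@e,1)*1000,(s@n).min()*1000,(s@n).max()*1000)
"
```

```text
-62.9 -52.7
-62.1 53.4
-62.5 0.4
11.3 -54.4
12.1 57.0
-56.0 0.3
-62.75222297052882 -62.64710522483351 -55.50101511625103 55.12820338939384
```

Request:
step_arm --pt "1 2.5 15 0 0.7" --pt "1 2.5 35 0 0.7" --pt "1 2.5 55 0 0.7" --pt "1 2.5 75 0 0.7" --pt "1 2.5 90 0 0.7" --pt "1 2.5 98 0 0.7" --pt "1 2.5 101 0 0.7" --pt "1 2.5 101 0 0.7" --pt "1 2.5 101 0 0.7"

```text
t: 18.98
eef_pos: [0.496, 0.2539, 0.054]
tool_rot: [0.0, 0.615, 0.788, 0.001]
contact_force: [0.6, 0.2, -3.7]
gripper_width: 0.483
```

```bash
python3 -c "
from h import *
go((.4955,.2522,.0485),104.4)
c=snap('wrist','w12')
P=cloud(c);print(P[200:340:20,257,:].round(4))
"
```

```text
pos [496.  253.9  54. ] yaw 104.06 F [ 0.56  0.18 -3.7 ] w 0.483 t 18.98 | move [-1.5 -0.9  5.5] spin -0.34
[[0.4639 0.2459 0.0608]
 [0.4704 0.2475 0.0664]
 [0.4795 0.2498 0.0659]
 [0.4878 0.2518 0.0676]
 [0.4968 0.2541 0.0685]
 [0.5077 0.2568 0.0675]
 [0.5181 0.2594 0.0677]]
```

View pics/w12.png

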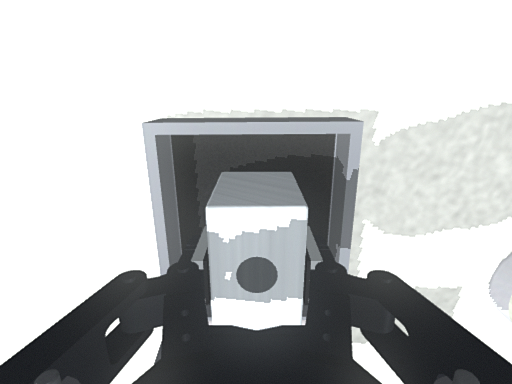

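Hanging about 5 mm above the floor and centred. Lowering gently.

Request:
step_arm --pt "-1 0 2 0 0.7" --pt "-1 0 3.5 0 0.7" --pt "-1 0 4.5 0 0.7" --pt "-1 0 5 0 0.7" --pt "-1 0 5 0 0.7" --pt "-1 0 5 0 0.7"

```text
t: 19.53
eef_pos: [0.4957, 0.2529, 0.0487]
tool_rot: [0.0, 0.615, 0.788, 0.0]
contact_force: [-1.5, -1.4, 1.9]
gripper_width: 0.486
```

Floor contact felt. One more 0.5 mm, then I'll open partly so the fingers clear the walls.

Request:
step_arm --pt "0 0 0.5 0 0.7" --pt "0 0 0.5 0 0.7" --pt "0 0 0.5 0 0.45" --pt "0 0 0.5 0 0.4" --pt "0 0 0.5 0 0.37" --pt "0 0 0.5 0 0.37" --pt "0 0 0.5 0 0.37" --pt "0 0 0.5 0 0.37" --pt "0 0 0.5 0 0.37"

```text
t: 20.28
eef_pos: [0.4956, 0.2529, 0.0477]
tool_rot: [-0.0, 0.615, 0.788, -0.0]
contact_force: [0.2, 0.3, -0.2]
gripper_width: 0.631
```

```bash
python3 -c "
from h import *
go((.4955,.2522,.0485),104.4)
c=snap('wrist','w13')
P=cloud(c);print(P[200:340:20,257,:].round(4))
"
```

```text
pos [495.6 252.9  47.7] yaw 104.09 F [ 0.23  0.25 -0.21] w 0.631 t 20.28 | move [-0.6 -0.3 -0.8] spin -0.31
[[0.4633 0.2448 0.0552]
 [0.4691 0.2462 0.0621]
 [0.4778 0.2484 0.0622]
 [0.4867 0.2507 0.0625]
 [0.4964 0.2531 0.0623]
 [0.5068 0.2557 0.0618]
 [0.5175 0.2584 0.0616]]
```

View pics/w13.png

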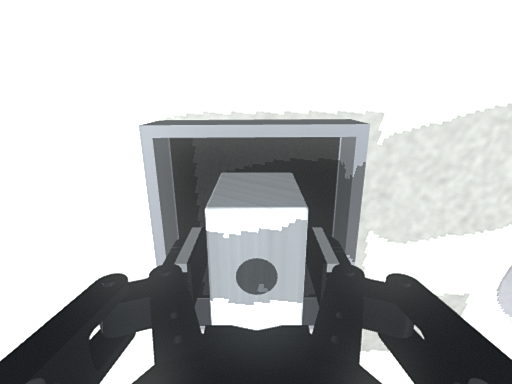

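Released: the block top is level at 62 mm (6 + 56), fingers clear on both sides. Rising, and working out the lid angle from the w2 depth view.

Request:
step_arm --pt "0 0 -8 0 0.37" --pt "0 0 -20 0 0.37" --pt "0 0 -40 0 0.37" --pt "0 0 -70 0 0.37" --pt "0 0 -105 0 0.6" --pt "0 0 -140 0 1" --pt "0 0 -175 0 1" --pt "0 0 -205 0 1" --pt "0 0 -215 0 1" --pt "0 0 -215 0 1"

```text
t: 21.17
eef_pos: [0.4971, 0.2537, 0.2672]
tool_rot: [0.001, 0.615, 0.788, 0.004]
contact_force: [-0.4, -0.3, 0.0]
gripper_width: -0.005
```

Run:
```python
from h import *
h=np.array([.5563,.2678]);y=np.radians(14.4);e=np.array([np.cos(y),np.sin(y)]);n=np.array([-e[1],e[0]])
c=snap('wrist','w14')
for nm in ['w2','w14','top0']:
    P=cloud(load(nm)).reshape(-1,3); d=P[:,:2]-h; x=d@e;yy=d@n
    m=(abs(yy)<.05)&(x>-.02)&(x<.12)&(P[:,2]>.04)&(P[:,2]<.17)
    print(nm,m.sum())
    if m.sum()==0: continue
    for z in np.arange(.04,.17,.01):
        k=m&(abs(P[:,2]-z)<.005)
        if k.sum()>3: print(round(z,2),k.sum(),(x[k].min()*1000).round(1),(x[k].max()*1000).round(1))
for x in [.13]:
    p=h+e*x; go((*p,.25),104.4)
```

```text
w2 2361
0.04 84 1.0 34.1
0.05 166 1.3 32.5
0.06 149 3.1 31.3
0.07 138 3.8 29.4
0.08 5 5.4 11.8
0.11 5 9.5 10.5
0.12 5 10.6 11.5
0.14 6 13.8 64.6
0.15 1797 14.2 64.4
w14 1780
0.04 87 0.4 47.2
0.05 167 1.3 48.7
0.06 186 2.8 50.2
0.07 189 4.2 51.3
0.08 206 5.1 52.7
0.09 114 6.8 52.4
0.1 96 7.7 44.8
0.11 84 8.9 39.9
0.12 69 10.1 32.7
0.13 54 11.1 25.0
0.14 31 12.6 20.4
0.15 497 13.8 28.9
top0 475
0.04 11 3.0 47.0
0.05 6 7.5 46.7
0.06 6 13.0 36.5
0.08 7 8.1 34.9
0.11 4 10.6 28.3
0.14 27 30.6 68.3
0.15 356 13.7 66.3
0.16 45 13.4 55.8
pos [496.1 253.1 264.7] yaw 104.08 F [-0.97  0.52 -1.29] w 0.002 t 21.22 | move [  0.3 191.9  15.3] spin -0.32
```

View pics/w14.png

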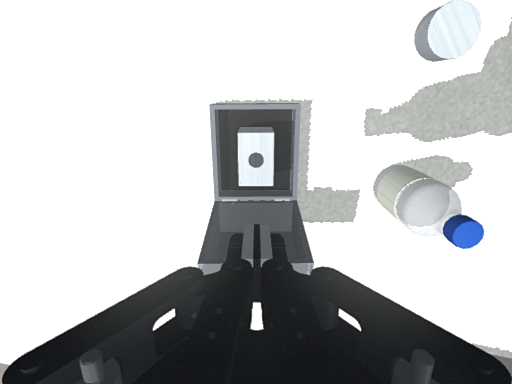

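The block stands in the case at (256,160) px. The lid leans back at about 1.69 rad. I'll take the closed fingers over it and down behind it.

Run:
```python
from h import *
from station import bot
print(bot.tip_reach)
h=np.array([.5563,.2678]);y=np.radians(14.4);e=np.array([np.cos(y),np.sin(y)])
go((*(h+e*.107),.26),104.4); go((*(h+e*.107),.147),104.4)
# path relative to (.107,.147)
for th in range(95,-1,-5):
    t=np.radians(th); x=-np.cos(t)*.1+.047*np.sin(t)+.011; z=.03+.1*np.sin(t)+.047*np.cos(t)+.022
    print(th,"dy",round((x-.107)*1000),"dz",round((.147-z)*1000))
```

```text
0.022
pos [496.1 253.1 264.7] yaw 104.08 F [-0.97  0.52 -1.29] w 0.002 t 21.22 | move [  0.2 169.    5.2] spin -0.32
pos [496.1 253.1 264.7] yaw 104.08 F [-0.97  0.52 -1.29] w 0.002 t 21.22 | move [  0.  168.6 118.2] spin -0.32
95 dy -40 dz -1
90 dy -49 dz -5
85 dy -58 dz -9
80 dy -67 dz -12
75 dy -76 dz -14
70 dy -86 dz -15
65 dy -96 dz -15
60 dy -105 dz -15
55 dy -115 dz -14
50 dy -124 dz -12
45 dy -133 dz -9
40 dy -142 dz -5
35 dy -151 dz -1
30 dy -159 dz 4
25 dy -167 dz 10
20 dy -174 dz 17
15 dy -180 dz 24
10 dy -186 dz 31
5 dy -192 dz 39
0 dy -196 dz 48
```

Request:
step_arm --pt "0 25 0 0 1" --pt "0 60 0 0 1" --pt "0 95 0 0 1" --pt "0 130 0 0 1" --pt "0 160 0 0 1" --pt "0 169 0 0 1" --pt "0 169 0 0 1" --pt "0 169 25 0 1" --pt "0 169 60 0 1" --pt "0 169 95 0 1" --pt "0 169 115 0 1" --pt "0 169 118 0 1" --pt "0 169 118 0 1"

```text
t: 22.3
eef_pos: [0.6573, 0.2933, 0.1424]
tool_rot: [-0.001, 0.615, 0.789, -0.002]
contact_force: [0.8, 0.1, 1.0]
gripper_width: -0.001
```

```bash
python3 - <<'E'
from h import *
h=np.array([.5563,.2678]);y=np.radians(14.4);e=np.array([np.cos(y),np.sin(y)])
go((*(h+e*.107),.147),104.4)
snap('scene','s15')
E
python3 -c "
import cv2;i=cv2.imread('pics/s15.png')[60:220,230:430];cv2.imwrite('pics/s15c.png',cv2.resize(i,None,fx=3.5,fy=3.5))"
```

```text
pos [657.3 293.3 142.4] yaw 104.1 F [0.85 0.12 1.03] w -0.001 t 22.3 | move [ 0.5  2.8 -4.6] spin -0.3
```

View pics/s15c.png

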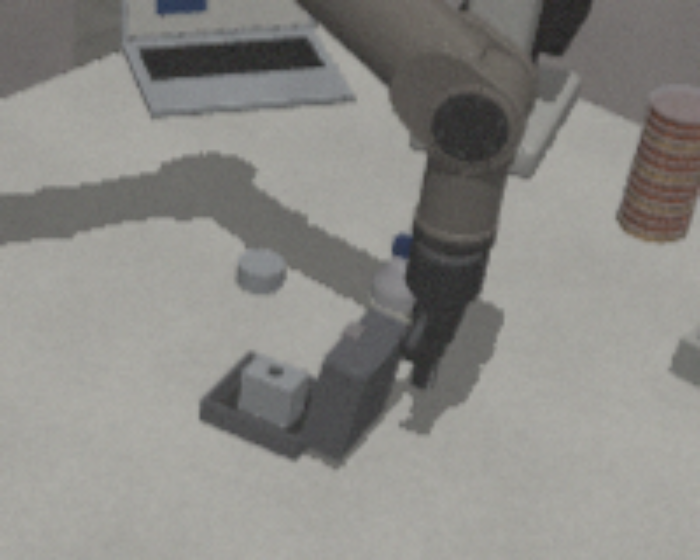

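Fingers are behind the lid, and the block is upright in the case. Sweeping the lid over to about 45° first.

Request:
step_arm --pt "0 -10 -1 0 1" --pt "0 -20 -2 0 1" --pt "0 -28 -3 0 1" --pt "0 -37 -5 0 1" --pt "0 -46 -9 0 1" --pt "0 -55 -13 0 1" --pt "0 -64 -16 0 1" --pt "0 -73 -18 0 1" --pt "0 -83 -19 0 1" --pt "0 -93 -19 0 1" --pt "0 -102 -19 0 1" --pt "0 -112 -18 0 1" --pt "0 -121 -16 0 1" --pt "0 -130 -13 0 1" --pt "0 -130 -13 0 1"

```text
t: 23.6
eef_pos: [0.5304, 0.2616, 0.1564]
tool_rot: [-0.001, 0.615, 0.789, -0.002]
contact_force: [-0.8, -0.2, 0.0]
gripper_width: -0.002
```

```bash
python3 - <<'E'
from h import *
h=np.array([.5563,.2678]);y=np.radians(14.4);e=np.array([np.cos(y),np.sin(y)])
go((*(h+e*.107),.147),104.4)
c=snap('scene','s16')
E
python3 -c "
import cv2;i=cv2.imread('pics/s16.png')[60:220,230:430];cv2.imwrite('pics/s16c.png',cv2.resize(i,None,fx=3.5,fy=3.5))"
```

```text
pos [530.4 261.6 156.4] yaw 104.13 F [-0.82 -0.19  0.03] w -0.002 t 23.6 | move [  0.2 133.7   8.8] spin -0.27
```

View pics/s16c.png

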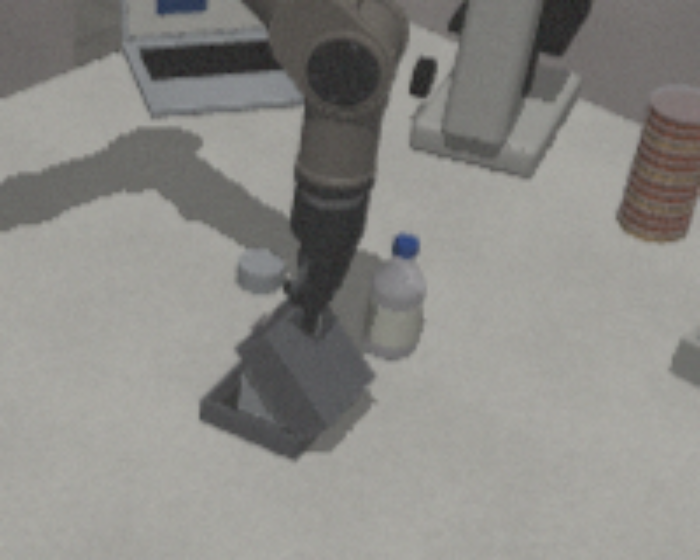

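The lid is coming over at about 45°. Continuing down to shut.

Request:
step_arm --pt "0 -9 4 0 1" --pt "0 -18 8 0 1" --pt "0 -26 13 0 1" --pt "0 -34 19 0 1" --pt "0 -41 26 0 1" --pt "0 -47 33 0 1" --pt "0 -53 40 0 1" --pt "0 -58 46 0 1" --pt "0 -61 51 0 1" --pt "0 -63 55 0 1" --pt "0 -63 57 0 1" --pt "0 -63 57 0 1" --pt "0 -63 57 0 1"

```text
t: 24.73
eef_pos: [0.4717, 0.2468, 0.1019]
tool_rot: [-0.0, 0.615, 0.788, -0.001]
contact_force: [-7.8, -3.6, 19.3]
gripper_width: 0.0
```

The reaction is 19 N with tips at 80 mm, so the lid is on its stop. Rising and checking.

Request:
step_arm --pt "0 0 -10 0 1" --pt "0 0 -35 0 1" --pt "0 -20 -70 0 1" --pt "0 -20 -105 0 1" --pt "0 -20 -140 0 1" --pt "0 -20 -150 0 1" --pt "0 -20 -150 0 1"

```text
t: 25.32
eef_pos: [0.455, 0.2434, 0.2545]
tool_rot: [0.001, 0.615, 0.788, 0.004]
contact_force: [1.2, 0.0, -0.2]
gripper_width: -0.003
```

Run:
```python
from h import *
h=np.array([.5563,.2678]);y=np.radians(14.4);e=np.array([np.cos(y),np.sin(y)]);n=np.array([-e[1],e[0]])
go((.47,.24,.25),104.4)
c=snap('wrist','w17');t=snap('top','t17');s=snap('scene','s17')
for nm,c in (('w',c),('s',s)):
    P=cloud(c).reshape(-1,3); d=P[:,:2]-h; x=d@e;yy=d@n
    for xx in (-.115,-.09,-.06,-.03,-.01):
        k=(abs(yy)<.045)&(abs(x-xx)<.006)&(P[:,2]<.12)
        print(nm,xx,k.sum(),np.median(P[k,2]).round(4) if k.sum() else None)
g=np.array([.5564,-.2321]);y=np.radians(8.2);e=np.array([np.cos(y),np.sin(y)]);n=np.array([-e[1],e[0]])
for nm in ('w2','top0','t17','scene0','s17'):
    P=cloud(load(nm)).reshape(-1,3); d=P[:,:2]-g; x=d@e;yy=d@n
    k=(abs(yy)<.045)&(x<.014)&(x>-.02)&(P[:,2]>.04)&(P[:,2]<.06)
    print(nm,'bar x',k.sum(),np.percentile(x[k],[2,50,98]).round(4) if k.sum() else None)
P=cloud(load('t17'));Q=cloud(load('top0'))
for n,(u,v) in dict(bottle=(114,171),puck=(127,231),dish=(391,200)).items(): print(n,Q[v,u].round(3),P[v,u].round(3))
a=np.hstack([cv2.resize(cv2.imread('pics/s17.png')[60:280,80:430],(400,300)),cv2.resize(cv2.imread('pics/t17.png')[90:240,80:420],(400,300))]);cv2.imwrite('pics/f17.png',a)
```

```text
pos [455.  243.4 254.5] yaw 104.07 F [ 1.19  0.   -0.17] w -0.003 t 25.32 | move [-6.9 13.7  4.5] spin -0.33
w -0.115 969 0.0796
w -0.09 903 0.0796
w -0.06 819 0.0796
w -0.03 425 0.0796
w -0.01 191 0.0796
s -0.115 42 0.0792
s -0.09 44 0.0794
s -0.06 41 0.0806
s -0.03 45 0.0789
s -0.01 46 0.0794
w2 bar x 502 [0.0003 0.0048 0.0082]
top0 bar x 67 [0.001  0.0048 0.0093]
t17 bar x 72 [0.0003 0.0046 0.0099]
scene0 bar x 89 [0.0012 0.0082 0.0117]
s17 bar x 85 [0.0009 0.0077 0.0125]
bottle [0.495 0.443 0.151] [0.495 0.443 0.149]
puck [0.301 0.433 0.03 ] [0.301 0.431 0.036]
dish [ 0.392 -0.505  0.057] [ 0.392 -0.503  0.061]
```

View pics/f17.png

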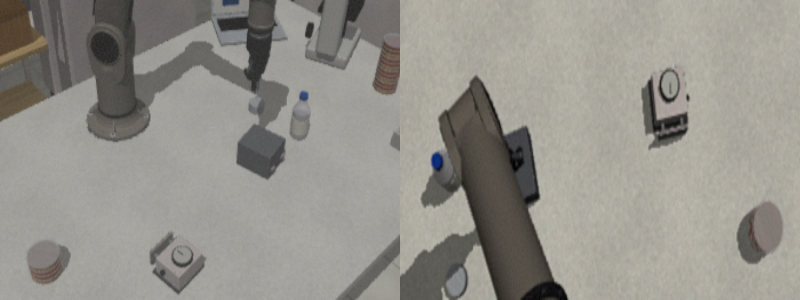

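View pics/w17.png

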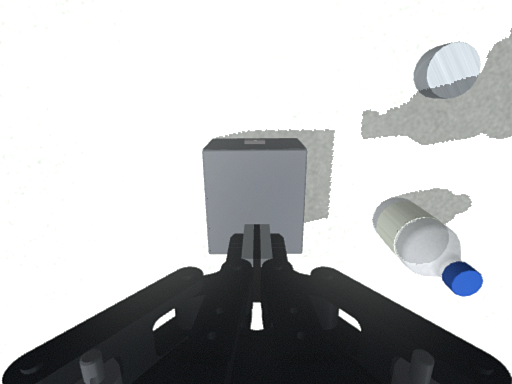

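The lid is level at 79.6 mm along its whole length, so it is shut. The bar is out, the bystanders haven't moved, and the arm is free and still. Handing in.

```bash
python3 -c "
from station import bot
print(bot.get_obs()['joint_vel'].round(3)); print(bot.hand_in())"
```

```text
[ 0.001  0.015 -0.002  0.013  0.001  0.002 -0.001]
the job is handed in; nothing more can be done
None
```

The job is done and handed in at about 25.5 s of the 72 s allowed; the hand-in gives no verdict.

**What I did:** I pressed a long side of the block on the bar to the hard stop, at about 17 N. I drew back, stood the block on the bench and let go. Then I took it by its long sides, turned it a quarter turn and pressed an end to the stop, at about 18 N. I lowered it into the middle of the case, released it, and pushed the lid down until it stopped at about 19 N.

**Last checks:**
- **Lid:** its top is level at 79.6 mm over the whole length, against 80 mm nominal, so it is shut.
- **Block:** its top was level at 62 mm (6 mm floor plus 56 mm block) just after release. It stood upright before the lid closed; I could not see it afterwards.
- **Gauge bar:** it is back out, within about 1 mm.
- **Bottle, puck and dishes:** they are where they were, to within a few mm.
- **Arm:** it was clear of everything and still at hand-in.

No check failed. One small disagreement: the bar's travel in the end press came out at about 14 mm by geometry, against its 12 mm stop. That is about the 2 mm calibration accuracy. I judged "fully in" from the force rising well past the 6.5 N spring force with almost no further travel.

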